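# Coal hopper through the platform gap

## Robot

A 6-joint arm with a two-finger parallel gripper is mounted at the origin on the work surface. World frame = base frame: x ahead of the robot, y to its left, z up, the work surface at z = 0. Lengths are in m, angles in rad, forces in N, time in s.
With the tool pointing down it reaches from about 0.225 to 0.875 m from the base axis. Payload 3.4 kg.
Tool frame: the origin (TCP) lies at the very end of the fingers, on their centre line; the grasp point (between the pads) lies behind it (manip.tcp_to_grasp is the z of the grasp point in the tool frame, in m); z points along the fingers, y is the direction in which the jaws open and shut (so a half turn about z gives the same grasp; the last joint's range is limited). The gripper opens to 85 mm and grips with 20 to 120 N. Pads are 22 mm wide; open, the fingers measure 114 mm over their backs; the gripper's body (76 mm by 85 mm) begins 54 mm behind the grasp point. The pads swing forward as they close: fully open they stand 13 mm farther back than shut.
Start: joints at [-1.357, 0.276, 1.505, -0, 1.361, -0.121], TCP at [0.189, -0.543, 0.231] pointing down, gripper open.
Joint ranges: [-2.89, 2.89], [-0.75, 2.08], [0.22, 2.7], [-1.18, 4.32], [0.11, 2.71], [-2.7, 2.7]. Speed limits (rad/s): [2.57, 2.57, 3.14, 3.14, 3.14, 3.14].

## Interface

Orientations are given as a unit quaternion [w, x, y, z].
In Python, from rig import manip, eyes gives the robot as it stands.
- The arm moves only by the tool servo_tool, never from a script. Its argument "increments" is a list of rows, each an object with "slide": the shift along the tool's x, y, z in m, a list of three; "spin": the turn about the tool's z in degrees. A call has 1 to 8 rows; each row shifts and turns the commanded pose from where the row before left it, along the tool's axes as they then stand; what a row does not reach is not made up. A row lasts 1/10 s, in which the tool goes at most 50 mm and 8.59 degrees, less where a joint would pass 70% of its speed; a pose out of reach is approached as far as the arm can. A call is refused whole if a number of a shift passes 0.05 or a number of a turn 8.59, either way. A call with a gripper value outside its range is refused whole. "hand" is the opening, from 0 (shut) to 1 (fully open), set as the call begins (left out, the last holds). The fingers move at their own pace and stop on an object; "newtons" is the grip in N (left out, the last holds). Time passes only in rows, so rows that do not move let the fingers close. It gives the time, the measured TCP pose, the force and the opening at its end, in the units of the state.
- manip.get_state(): the state, without advancing time (a new reading comes with each control period).
- eyes.get_image(name): name is "scene" or "top" or "wrist"; returns the picture (420x560x3 uint8, blue, green, red); there is no depth.
- eyes.calibration(name): a dict with "fx", "fy", "cx", "cy" (pixels), "rvec" (rotation vector, rad) and "tvec" (3), from world to camera coordinates, as OpenCV has them; the wrist camera has in their place "hand_eye" (4x4, takes a point from camera to tool coordinates, whose origin is the TCP and whose axes are the flange's). Camera axes: x right, y down, z forward; pixel columns grow to the right and rows downward; lengths in m; the calibration is good to about 2 mm. A picture is of the moment at which its call begins: read the wrist's pose just before it. calibration takes no time and is no camera call.
- manip.sign_off(): hands the job in, once; it reports no verdict.
The state is a dict: "clock": time; "qpos": joint angles; "qd": joint speeds; "effort": joint torques, N m; "position": TCP position; "ee_rot": TCP orientation; "contact_force": force on the tool from outside, world axes, zero at the start; "moment": the same for the moment, N m; "width": finger opening in m.
Only numpy, scipy, OpenCV 4.12 (cv2) and the standard library are available. Lean on these libraries where they do the work, as an engineer would, in place of code of your own. Each camera call takes 0.05 s, during which the arm holds its last target.

## Task

Park the black coal hopper at the wooden end stop: gently push it along the shelf, lengthwise through the narrow gap between the white bench and the lamp post, until it is right through and its leading end stands squarely against the stop. Only push it with the fingers, never pick it up or squeeze it hard, and leave everything else on the shelf where it is.

Things in the scene. Friction and masses are not known exactly. Their poses are not given: they have to be found in the camera images.
- hopper: the matte black plastic coal hopper wagon, open-topped: 56 mm wide, 120 mm long, 48 mm tall, about 0.25 kg. Origin: centre of its underside, on the shelf; y axis along its length (both ends alike), x across, z up. Its wheels do not turn: it slides on them in any direction. All round, from 6 to 22 mm above the shelf, a sill with flat faces forms its full width and length; above that the hull is 56 mm wide and 100 mm long
- bench: the white ceramic platform bench, fixed to the shelf: 60 mm long (its x axis), 24 mm deep (its y axis), 34 mm tall. Origin: centre of its underside. The way through the gap runs along its y axis
- lamp: the small aluminium lamp post, fixed to the shelf: round foot 20 mm across and 22 mm high, slim post and head (18 mm across) to 52 mm. Origin: centre of its underside, 102 mm from the bench's origin along the bench's +x
- gap (a point): middle of the 62 mm wide gap between the bench's end and the lamp's foot, at shelf level, 61 mm from the bench's origin along its +x; axes as the bench's. The hopper starts on one side of the gap (bench's +y or -y), the end stop stands on the other
- stop: the end stop, a plain light wooden beam fixed to the shelf: 110 mm long (x axis, parallel to the bench), 14 mm thick (y axis), 22 mm high. Origin: centre of its underside. It may stand up to 22 mm off the gap's middle line
- crate: a small plywood crate, 28 x 36 x 22 mm, on the robot's side of the bench; loose, to be left alone
- churn: a small aluminium milk churn, 20 mm across, 27 mm tall, on the far side of the lamp post; loose, to be left alone
- screwdriver: a screwdriver, 160 mm long, lying on the right; loose, to be left alone
- brush: a dusting brush, 170 mm long, lying on the left; loose, to be left alone
- jar: a jar of polish, 54 mm across, 55 mm tall, on the right near the robot; loose, to be left alone
There are look-alikes about, which are no part of the job. Leave any orange or turquoise look-alike of the stop alone. There is more than one size of the bench; the one meant has the size given above.

How it is judged:
On the way:
1. the hopper is half-way through the gap, between bench and lamp post (y of hopper in the frame of bench between -0.02 and 0.02 m and x of hopper in the frame of bench between 0.055 and 0.067 m), for 0.05 s.
At the end, for the whole second after the job is handed in: the hopper stands flat on the shelf, wholly beyond the gap on the stop's side, its leading end within 6 mm of the stop, in line with the gap within 0.1 rad and 20 mm, at rest (((y of stop in the frame of bench above 0 m and y of hopper in the frame of bench above 0.07 m and y of hopper in the frame of stop between -0.073 and 0 m) or (y of stop in the frame of bench below 0 m and y of hopper in the frame of bench below -0.07 m and y of hopper in the frame of stop between 0 and 0.073 m)) and angle between the y axis of hopper and the y axis of bench, either way round below 0.1 rad and x of hopper in the frame of bench between 0.041 and 0.081 m and height (world z) of hopper below 0.003 m and angle between hopper's own z axis and vertical below 0.05 rad and linear speed of hopper below 0.01 m/s); the robot touches nothing.
It fails at once if the hopper is lifted or tipped (height (world z) of hopper above 0.006 m or angle between hopper's own z axis and vertical above 0.15 rad).
It fails at once if the hopper is squeezed or shoved hard (over 35 N between fingers and hopper) (contact force between the fingers and hopper above 35 N).
It fails at once if a bystander is moved by more than 12 mm (distance of any of crate, churn, screwdriver, brush, jar from where it was at the start of the episode above 0.012 m).
It also fails if it takes over 67 s, if anything falls off the work surface, if the arm or the gripper's body presses on something with over 40 N, if the wrist force passes 120 N, or if a joint passes its speed limit or range.

## Working session

There is one attempt and no reset: what is moved stays moved. The work goes in short steps, Python scripts to look and compute and a tool call to move; the robot and the scene stay as the last step left them, time stands still between calls to the robot, and variables do not carry over. Pictures are saved under pics/ and viewed, and the job is handed in when it is done.

Besides the shell and the picture viewer there is one more tool, called after "Call:" as name([rows], argument=value, ...), one row to a line, values as JSON. servo_tool: Moves the arm, as the interface text tells. Its arguments: {"type":"object","properties":{"increments":{"type":"array","items":{"type":"object","properties":{"slide":{"type":"array","items":{"type":"number"}},"spin":{"type":"number"}}}},"hand":{"type":"number"},"newtons":{"type":"number"}},"required":["increments"]}

```bash
mkdir -p pics; ls
python3 - <<'E'
from rig import manip, eyes
import cv2
for n in ("scene","top"):
    cv2.imwrite(f"pics/{n}0.png",eyes.get_image(n))
    print(eyes.calibration(n))
print(eyes.calibration("wrist"))
print(manip.get_state(), manip.tcp_to_grasp)
E
```

```text
pics
{'fx': 402.3410307261805, 'fy': 402.3410307261805, 'cx': 287.7921947811497, 'cy': 208.98874866336962, 'rvec': array([ 2.04718552,  0.77140703, -0.41790502]), 'tvec': array([-0.36500233, -0.15277858,  1.36347891])}
{'fx': 457.03832474010653, 'fy': 457.03832474010653, 'cx': 279.7445279323445, 'cy': 208.80665711327856, 'rvec': array([ 2.06298774, -2.14572941,  0.24737813]), 'tvec': array([0.02613858, 0.49725452, 1.05289195])}
{'fx': 355.0015935527935, 'fy': 355.0015935527935, 'cx': 284.0161136263997, 'cy': 210.73149563934527, 'hand_eye': array([[ 1.17839722e-04, -9.63454082e-01, -2.67873510e-01,
         6.84359841e-02],
       [ 9.99999115e-01, -2.41532064e-04,  1.30862014e-03,
        -1.11489704e-03],
       [-1.32549546e-03, -2.67873427e-01,  9.63453201e-01,
        -1.43005007e-01],
       [ 0.00000000e+00,  0.00000000e+00,  0.00000000e+00,
         1.00000000e+00]])}
{'clock': 0.1, 'qpos': array([-1.35700005e+00,  2.76508189e-01,  1.50597423e+00,  5.43371512e-06,
        1.36070363e+00, -1.21001329e-01]), 'qd': array([ 5.37513224e-06, -2.34367106e-03, -3.77622985e-03,  1.19471930e-04,
        3.51671242e-04,  6.70989639e-04]), 'effort': array([ 2.40115027e-03, -4.17698658e+01, -2.46403992e+01, -1.77154238e-04,
        5.74948834e-03,  1.52451884e-05]), 'position': array([ 0.1888307 , -0.54262559,  0.23055252]), 'ee_rot': array([-7.95959764e-04,  9.86021290e-01,  1.66617467e-01, -3.42975182e-05]), 'contact_force': array([ 0.49907297, -0.33804804,  0.01666636]), 'moment': array([ 0.01742719,  0.00631849, -0.03448878]), 'width': 0.0855814798239449} -0.0187
```

View pics/scene0.png

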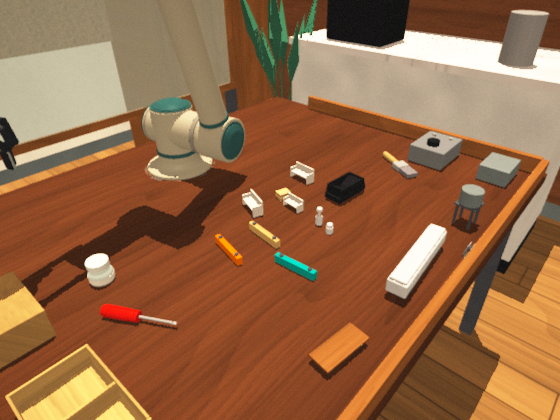

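View pics/top0.png

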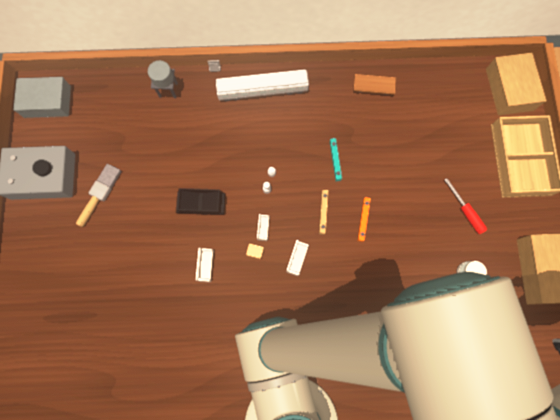

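```bash
cat > h.py <<'E'
import numpy as np, cv2
from rig import manip, eyes
def ray(n,uv,z):
    c=eyes.calibration(n); R,_=cv2.Rodrigues(c['rvec']); t=c['tvec']
    uv=np.atleast_2d(np.array(uv,float))
    d=np.c_[(uv[:,0]-c['cx'])/c['fx'],(uv[:,1]-c['cy'])/c['fy'],np.ones(len(uv))]@R
    o=-R.T@t
    return o+d*((z-o[2])/d[:,2])[:,None]
def proj(n,p):
    c=eyes.calibration(n); K=np.array([[c['fx'],0,c['cx']],[0,c['fy'],c['cy']],[0,0,1]])
    return cv2.projectPoints(np.atleast_2d(np.array(p,float)),c['rvec'],c['tvec'],K,None)[0][:,0]
def rect(mask,n,z):
    cs,_=cv2.findContours(mask,cv2.RETR_EXTERNAL,cv2.CHAIN_APPROX_NONE)
    out=[]
    for c in cs:
        if cv2.contourArea(c)<20: continue
        p=ray(n,c[:,0],z)[:,:2]
        r=cv2.minAreaRect((p*1000).astype(np.float32))
        out.append((c[:,0].mean(0).round(1),np.round(r[0],1),np.round(r[1],1),round(r[2],1)))
    return out
E
python3 - <<'E'
from h import *
im=cv2.imread('pics/top0.png')
cr=im[120:300,150:420]; cv2.imwrite('pics/topc.png',cv2.resize(cr,None,fx=2.9,fy=2.9,interpolation=cv2.INTER_CUBIC))
im2=cv2.imread('pics/scene0.png')
cr=im2[140:290,200:400]; cv2.imwrite('pics/scc.png',cv2.resize(cr,None,fx=4,fy=4,interpolation=cv2.INTER_CUBIC))
hsv=cv2.cvtColor(im,cv2.COLOR_BGR2HSV)
for uv in [(201,202),(263,227),(324,212),(267,187),(298,258),(205,265),(60,300),(240,205)]: print(uv,hsv[uv[1],uv[0]],ray('top',uv,0)[0].round(3))
E
```

```text
(201, 202) [10 75 75] [0.537 0.207 0.   ]
(263, 227) [ 26  15 255] [0.465 0.05  0.   ]
(324, 212) [ 23 117 255] [ 0.498 -0.107  0.   ]
(267, 187) [ 17  29 250] [0.57  0.036 0.   ]
(298, 258) [ 26  14 255] [ 0.383 -0.035  0.   ]
(205, 265) [ 25  11 255] [0.375 0.197 0.   ]
(60, 300) [ 10 164 132] [0.304 0.55  0.   ]
(240, 205) [ 10 159 154] [0.525 0.107 0.   ]
```

View pics/topc.png

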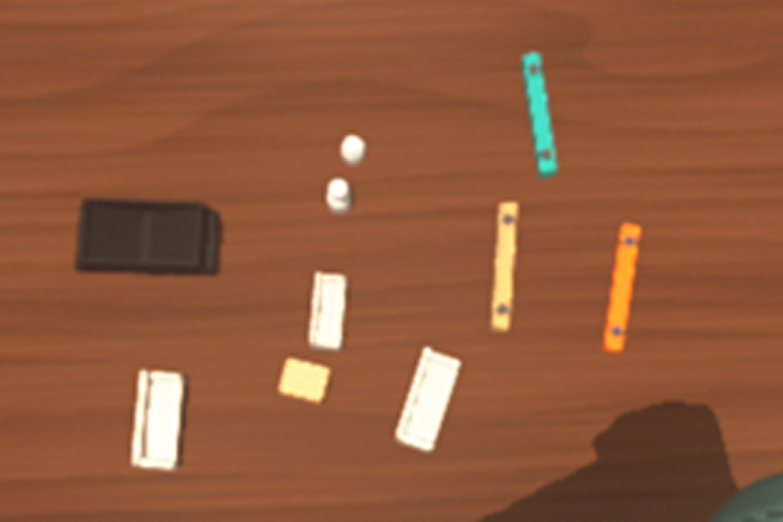

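View pics/scc.png

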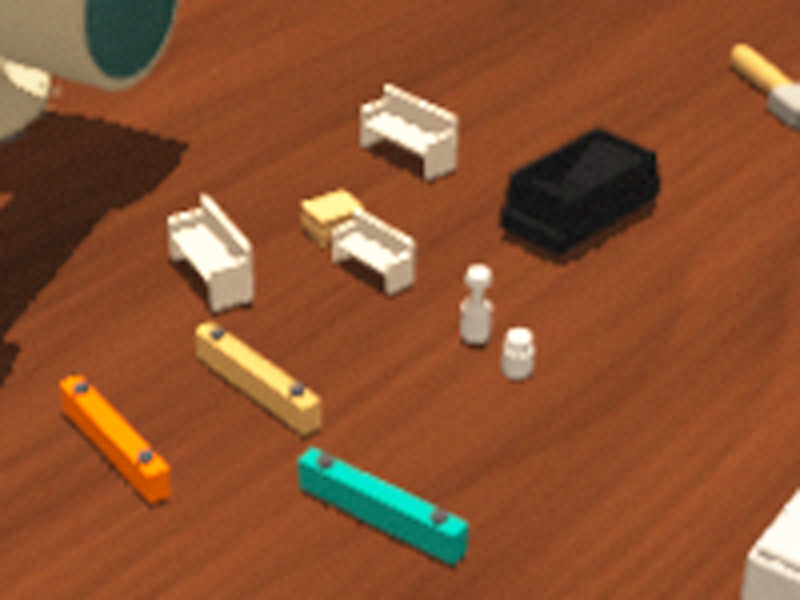

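The top crop shows the hopper at (201,202). There are three white benches at (205,265), (263,227) and (298,258). The lamp is at (267,187) with the churn beside it at (272,171). The stop candidates are plain wood at (324,212), orange at (365,219) and turquoise at (336,158). I choose the smallest bench, (263,227), because it is in line with the lamp and next to the crate, and the plain wood stop. Next I measure them.

Run:
```python
from h import *
im=cv2.imread('pics/top0.png'); hsv=cv2.cvtColor(im,cv2.COLOR_BGR2HSV)
roi=np.zeros(im.shape[:2],np.uint8); roi[140:290,160:400]=255
H,S,V=cv2.split(hsv)
m=((S<70)&(V>170)).astype(np.uint8)*255&roi
for r in rect(m,'top',0.034): print('white',r)
for r in rect(m,'top',0.022): print('white22',r)
m=((H>17)&(H<28)&(S>80)&(V>150)).astype(np.uint8)*255&roi
for r in rect(m,'top',0.022): print('wood',r)
m=((V<95)).astype(np.uint8)*255&roi
for z in (0.022,0.048):
  for r in rect(m,'top',z): print('blk',z,r)
im=cv2.imread('pics/scene0.png'); hsv=cv2.cvtColor(im,cv2.COLOR_BGR2HSV);H,S,V=cv2.split(hsv)
# lamp & bench check in scene
for uv,z in [((319.5,225),0.0),((319,208),0.052)]: print('lamp scene',ray('scene',uv,z))
for uv,z in [((266.5,184),0.052),((267.5,192),0.0)]: print('lamp top',ray('top',uv,z))
```

```text
white (array([202.3, 264.2]), array([373.2, 194.4]), array([35.1, 78.5]), 84.4)
white (array([297.1, 257.1]), array([381.3, -30.9]), array([30.6, 80.1]), 69.7)
white (array([262.6, 226.7]), array([459.4,  50.2]), array([25.8, 60.6]), 83.7)
white (array([266.2, 187. ]), array([560.5,  38.5]), array([15.1, 26. ]), 88.0)
white (array([271.3, 171. ]), array([601.9,  24.5]), array([15.2, 21.2]), 87.9)
white22 (array([202.3, 264.2]), array([374.6, 196.3]), array([35.5, 79.4]), 84.4)
white22 (array([297.1, 257.1]), array([382.8, -31.5]), array([31. , 80.9]), 69.7)
white22 (array([262.6, 226.7]), array([461.7,  50.5]), array([26. , 61.3]), 83.7)
white22 (array([266.2, 187. ]), array([563.9,  38.7]), array([15.2, 26.3]), 88.0)
white22 (array([271.3, 171. ]), array([605.8,  24.5]), array([15.3, 21.4]), 87.9)
wood (array([254.3, 250.5]), array([403.1,  72.3]), array([36.3, 28.6]), 73.7)
wood (array([364.2, 218. ]), array([ 474.4, -203.7]), array([ 9.9, 63.9]), 76.6)
wood (array([323.2, 211.4]), array([ 495.8, -102.6]), array([12.3, 72.4]), 82.7)
blk 0.022 (array([371.3, 278.5]), array([ 335.6, -199.6]), array([153.7,  72.3]), 87.7)
blk 0.022 (array([200.3, 201.9]), array([532.6, 203.3]), array([121.8,  64.4]), 85.2)
blk 0.048 (array([371.3, 278.5]), array([ 333.6, -194.5]), array([150.1,  70.7]), 87.7)
blk 0.048 (array([200.3, 201.9]), array([525.9, 199. ]), array([118.9,  62.9]), 85.2)
lamp scene [[0.57159375 0.03073181 0.        ]]
lamp scene [[0.56714263 0.03096845 0.052     ]]
lamp top [[0.56301279 0.03669577 0.052     ]]
lamp top [[0.55655257 0.0356455  0.        ]]
```

Call:
servo_tool([
  {"spin": -8},
  {"spin": -8},
  {"spin": -8},
  {"spin": -8},
  {"spin": -8},
  {"spin": -8},
  {"spin": -8},
  {"spin": -8},
], hand=0.25)

```text
$.increments[0]: bad value
```

Call:
servo_tool([
  {"slide": [0.04, 0.015, 0]},
  {"slide": [0.04, 0.015, 0]},
  {"slide": [0.04, 0.015, 0]},
  {"slide": [0.04, 0.015, 0]},
  {"slide": [0.04, 0.015, 0]},
  {"slide": [0.04, 0.015, 0]},
  {"slide": [0.04, 0.015, 0]},
  {"slide": [0.04, 0.015, 0]},
])

```text
$.increments[0]: bad value
```

Call:
servo_tool([
  {"slide": [0.04, 0.015, 0]},
  {"slide": [0.04, 0.015, 0]},
  {"slide": [0.04, 0.015, 0]},
  {"slide": [0.04, 0.015, 0]},
  {"slide": [0.04, 0.015, 0]},
  {"slide": [0.04, 0.015, 0]},
  {"slide": [0.04, 0.015, 0]},
  {"slide": [0.04, 0, 0]},
])

```text
$.increments[0]: bad value
```

Call:
servo_tool([
  {"slide": [0, 0, 0]},
  {"slide": [0, 0, 0]},
  {"slide": [0, 0, 0]},
])

```text
$.increments[0]: bad value
```

Run:
```python
from rig import manip, eyes
import cv2, numpy as np
s=manip.get_state(); im=eyes.get_image("wrist"); cv2.imwrite("pics/w1.png",im)
np.savez("w1.npz",p=s['position'],q=s['ee_rot'])
print(s)
```

```text
{'clock': 0.1, 'qpos': array([-1.35700005e+00,  2.76508189e-01,  1.50597423e+00,  5.43371512e-06,
        1.36070363e+00, -1.21001329e-01]), 'qd': array([ 5.37513224e-06, -2.34367106e-03, -3.77622985e-03,  1.19471930e-04,
        3.51671242e-04,  6.70989639e-04]), 'effort': array([ 2.40115027e-03, -4.17698658e+01, -2.46403992e+01, -1.77154238e-04,
        5.74948834e-03,  1.52451884e-05]), 'position': array([ 0.1888307 , -0.54262559,  0.23055252]), 'ee_rot': array([-7.95959764e-04,  9.86021290e-01,  1.66617467e-01, -3.42975182e-05]), 'contact_force': array([ 0.49907297, -0.33804804,  0.01666636]), 'moment': array([ 0.01742719,  0.00631849, -0.03448878]), 'width': 0.0855814798239449}
```

View pics/w1.png

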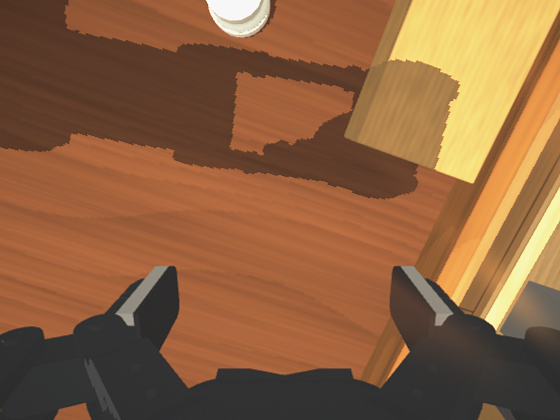

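Rows need both keys; I redo the moves.

Call:
servo_tool([
  {"slide": [0, 0, -0.014], "spin": -8},
  {"slide": [0, 0, -0.014], "spin": -8},
  {"slide": [0, 0, -0.014], "spin": -8},
  {"slide": [0, 0, -0.014], "spin": -8},
  {"slide": [0, 0, -0.014], "spin": -8},
  {"slide": [0, 0, -0.014], "spin": -8},
  {"slide": [0, 0, -0.014], "spin": -8},
  {"slide": [0, 0, -0.014], "spin": -8},
], hand=0.25)

```text
clock: 0.95
position: [0.1889, -0.5429, 0.3435]
ee_rot: [-0.0, 0.746, 0.666, 0.0]
contact_force: [-0.6, 0.6, 0.3]
width: 0.0218
```

Call:
servo_tool([
  {"slide": [0.04, 0.015, 0], "spin": 0},
  {"slide": [0.04, 0.015, 0], "spin": 0},
  {"slide": [0.04, 0.015, 0], "spin": 0},
  {"slide": [0.04, 0.015, 0], "spin": 0},
  {"slide": [0.04, 0.015, 0], "spin": 0},
  {"slide": [0.04, 0.015, 0], "spin": 0},
  {"slide": [0.04, 0.015, 0], "spin": 0},
  {"slide": [0.04, 0.015, 0], "spin": 0},
])

```text
clock: 1.75
position: [0.3464, -0.2378, 0.3432]
ee_rot: [0.0, 0.748, 0.664, 0.0]
contact_force: [1.4, -0.8, 0.0]
width: 0.0214
```

Call:
servo_tool([
  {"slide": [0.04, 0.015, 0], "spin": 0},
  {"slide": [0.04, 0.015, 0], "spin": 0},
  {"slide": [0.04, 0.015, 0], "spin": 0},
  {"slide": [0.04, 0.015, 0], "spin": 0},
  {"slide": [0.04, 0.015, 0], "spin": 0},
  {"slide": [0.04, 0.015, 0], "spin": 0},
  {"slide": [0.04, 0.015, 0], "spin": 0},
  {"slide": [0.04, 0, 0], "spin": 0},
])

```text
clock: 2.55
position: [0.4898, 0.0674, 0.3426]
ee_rot: [0.0, 0.748, 0.664, -0.0]
contact_force: [-0.5, -0.2, -0.4]
width: 0.0213
```

Call:
servo_tool([
  {"slide": [0, 0, 0], "spin": 0},
  {"slide": [0, 0, 0], "spin": 0},
  {"slide": [0, 0, 0], "spin": 0},
])

```text
clock: 2.85
position: [0.488, 0.0648, 0.3432]
ee_rot: [0.0, 0.748, 0.664, -0.0]
contact_force: [0.6, -0.8, 0.0]
width: 0.0214
```

```bash
cat >> h.py <<'E'
from scipy.spatial.transform import Rotation as Ro
def snap(tag):
    s=manip.get_state(); im=eyes.get_image("wrist"); cv2.imwrite(f"pics/{tag}.png",im)
    np.savez(f"{tag}.npz",p=s['position'],q=s['ee_rot']); return s,im
def wray(tag,uv,z):
    d=np.load(f"{tag}.npz"); c=eyes.calibration("wrist"); E=c['hand_eye']
    q=d['q']; R=Ro.from_quat([q[1],q[2],q[3],q[0]]).as_matrix()
    uv=np.atleast_2d(np.array(uv,float))
    v=np.c_[(uv[:,0]-c['cx'])/c['fx'],(uv[:,1]-c['cy'])/c['fy'],np.ones(len(uv))]@E[:3,:3].T@R.T
    o=d['p']+R@E[:3,3]
    return o+v*((z-o[2])/v[:,2])[:,None]
E
python3 - <<'E'
from h import *
s,im=snap("w2"); print(s['clock'],s['position'],s['ee_rot'],s['width'])
E
```

```text
2.85 [0.48801046 0.06478698 0.34315175] [ 2.04489260e-04  7.48126583e-01  6.63555836e-01 -4.75715144e-04] 0.02135500263867786
```

View pics/w2.png

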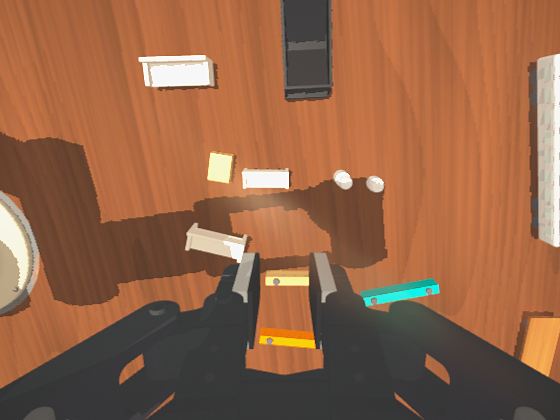

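Run:
```python
from h import *
im=cv2.imread('pics/w2.png')
cr=im[0:210,200:400]; cv2.imwrite('pics/w2c.png',cv2.resize(cr,(760,798//1),interpolation=cv2.INTER_CUBIC)[:600])
cr=im[140:290,200:400]; cv2.imwrite('pics/w2d.png',cv2.resize(cr,None,fx=4,fy=4,interpolation=cv2.INTER_CUBIC))
```

```text
(no output)
```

View pics/w2c.png

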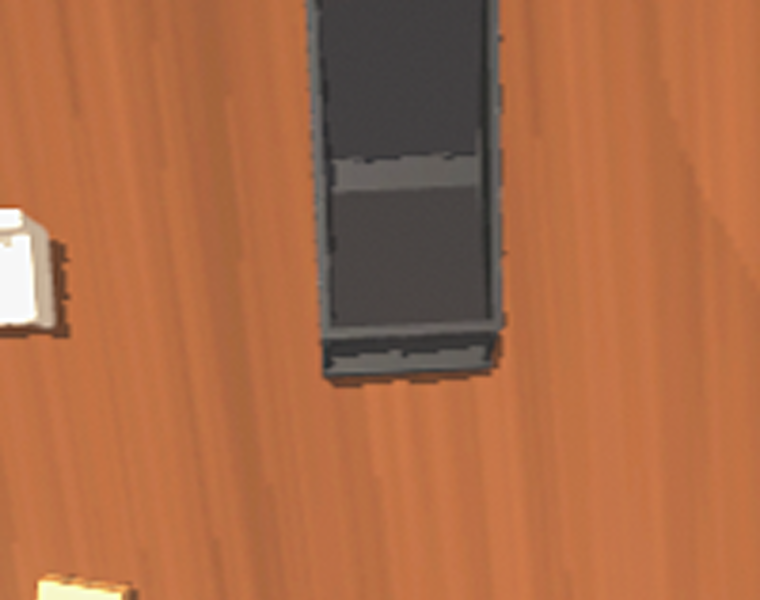

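View pics/w2d.png

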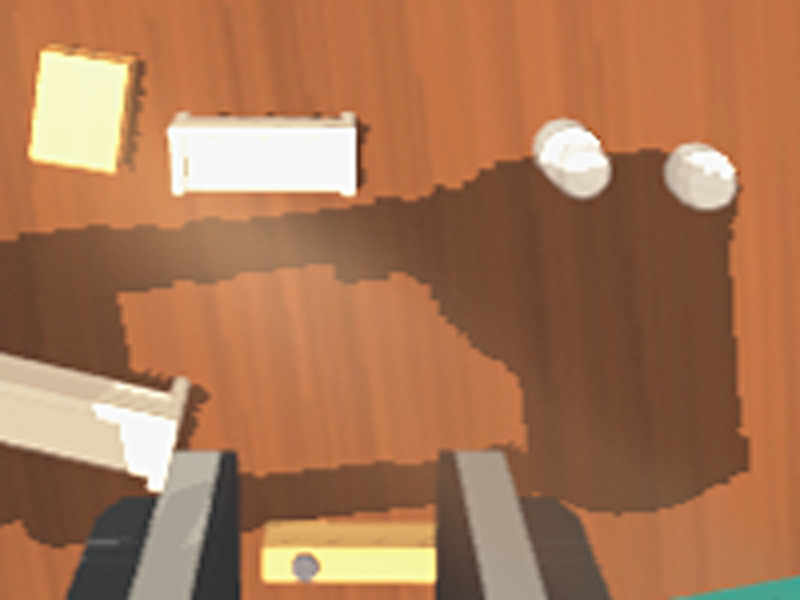

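```bash
cat > m.py <<'E'
from h import *
def A(v): return np.degrees(np.arctan2(v[1],v[0]))
b=wray('w2',[(243,188.4),(288.9,188.4),(288.9,168.7),(243,169)],0.034)[:,:2]
print('bench',b.mean(0),'len',np.linalg.norm(b[1]-b[0]),np.linalg.norm(b[2]-b[1]),'ang',A(b[1]-b[0]),A(b[2]-b[3]))
st=wray('w2',[(265.5,276.5),(309,276.2),(265.5,285.6),(309,285.4)],0.022)[:,:2]
print('stop',st, A(st[1]-st[0]),A(st[3]-st[2]))
f=lambda x,y:(200+x/3.8,y/3.8)
hl=wray('w2',[f(309,0),f(323,330),f(498,0),f(500,328)],0.048)[:,:2]
print('hull',hl,A(hl[0]-hl[1]),A(hl[2]-hl[3]),np.linalg.norm(hl[1]-hl[3]))
si=wray('w2',[f(324,372),f(494,370)],0.022)[:,:2]
print('sill',si,si.mean(0),np.linalg.norm(si[1]-si[0]),A(si[1]-si[0]))
im=cv2.imread('pics/w2.png');hsv=cv2.cvtColor(im,cv2.COLOR_BGR2HSV)
m=(hsv[...,1]<80)&(hsv[...,2]>120); m[:,:328]=0;m[:,400:]=0;m[:165]=0;m[200:]=0
cs,_=cv2.findContours(m.astype(np.uint8),cv2.RETR_EXTERNAL,cv2.CHAIN_APPROX_NONE)
for c in cs:
  if cv2.contourArea(c)>30: print(c[:,0].min(0),c[:,0].max(0))
for uv,z in [((340.5,176),0.011),((343.5,181),0.043)]: print('lamp',wray('w2',uv,z)[0])
u=(b[1]-b[0])/np.linalg.norm(b[1]-b[0]); print('lamp pred',b.mean(0)+u*.102,'gap',b.mean(0)+u*.061)
E
python3 m.py
```

```text
bench [0.46312763 0.05323004] len 0.05965134860569124 0.02572823680376177 ang -6.836289409289434 -6.463565087841262
stop [[ 0.44275922 -0.08937369]
 [ 0.5046346  -0.09629866]
 [ 0.44084452 -0.10362077]
 [ 0.50317552 -0.11075098]] -6.385852942710665 -6.525851570683591
hull [[0.50736855 0.25085677]
 [0.50068625 0.1607166 ]
 [0.56163177 0.24432161]
 [0.55471832 0.15480716]] 85.76028171561536 85.58365221149195 0.05435426575473474
sill [[0.49970206 0.14936479]
 [0.55512001 0.14333521]] [0.52741103 0.14635   ] 0.05574500505755496 -6.209467964074604
[366 176] [383 192]
[333 170] [352 189]
lamp [0.56201851 0.04081818 0.011     ]
lamp [0.56089999 0.04020598 0.043     ]
lamp pred [0.56440244 0.04108869] gap [0.52369394 0.04596904]
```

Centre of the hopper is about 8 mm off the gap line and its yaw is about 1° off. Crop check: the small bench measures 60x25 mm, the lamp lies on its +x, and the stop is plain wood. So the choice is confirmed. First I straddle the hopper without squeezing and shift it sideways.

Call:
servo_tool([
  {"slide": [0.036, 0.007, 0], "spin": -0.2},
  {"slide": [0.036, 0.007, 0], "spin": 0},
  {"slide": [0.036, 0.007, 0], "spin": 0},
  {"slide": [0.037, 0.0075, 0], "spin": 0},
  {"slide": [0, 0, 0.04], "spin": 0},
  {"slide": [0, 0, 0.04], "spin": 0},
  {"slide": [0, 0, 0.04], "spin": 0},
  {"slide": [0, 0, 0.04], "spin": 0},
], hand=1)

```text
clock: 3.7
position: [0.5338, 0.2048, 0.1822]
ee_rot: [0.0, 0.747, 0.664, 0.0]
contact_force: [0.6, 0.5, -0.1]
width: 0.0852
```

Call:
servo_tool([
  {"slide": [0, 0, 0.02], "spin": 0},
  {"slide": [0, 0, 0], "spin": 0},
  {"slide": [0, 0, 0], "spin": 0},
])

```text
clock: 4.0
position: [0.5342, 0.2053, 0.1639]
ee_rot: [0.0, 0.747, 0.664, 0.0]
contact_force: [-0.6, 1.0, 0.2]
width: 0.0854
```

Run:
```python
from h import *
s,im=snap("w3"); print(s['clock'],s['position'],s['ee_rot'],s['width'])
```

```text
4.0 [0.53420683 0.20531413 0.16391068] [2.76936230e-04 7.47337707e-01 6.64444288e-01 2.49246727e-04] 0.0853973710156602
```

View pics/w3.png

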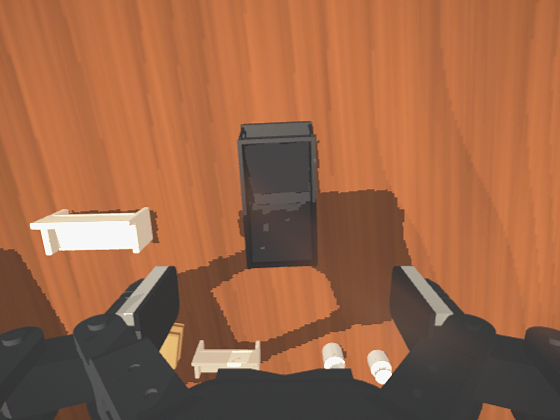

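Run:
```python
from h import *
im=cv2.imread('pics/w3.png')
cr=im[110:285,220:340]; cv2.imwrite('pics/w3c.png',cv2.resize(cr,None,fx=3.4,fy=3.4,interpolation=cv2.INTER_CUBIC))
```

```text
(no output)
```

View pics/w3c.png

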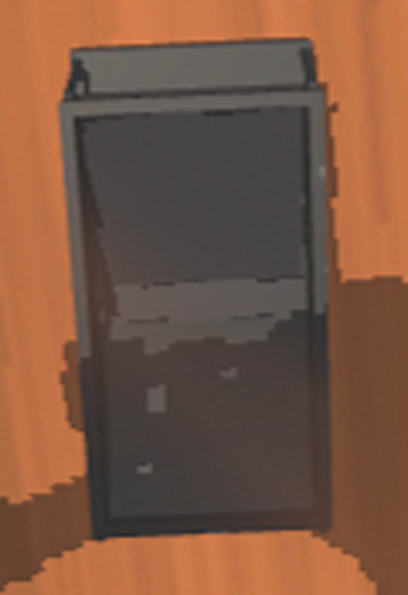

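Run:
```python
from h import *
def A(v): return np.degrees(np.arctan2(v[1],v[0]))
f=lambda x,y:(220+x/3.4,110+y/3.4)
hl=wray('w3',[f(63,100),f(92,538),f(327,85),f(329,530)],0.048)[:,:2]
print('hull',hl.round(4),A(hl[0]-hl[1]),A(hl[2]-hl[3]),A(hl[2]-hl[0]),A(hl[3]-hl[1]),np.linalg.norm(hl[1]-hl[3]),np.linalg.norm(hl[0]-hl[2]),np.linalg.norm(hl[0]-hl[1]),hl.mean(0))
si=wray('w3',[f(71,50),f(310,40)],0.022)[:,:2]
print('sill',si,si.mean(0),np.linalg.norm(si[1]-si[0]),A(si[1]-si[0]))
g=np.array([.5225,.046]);a=np.radians(-6.6);u=np.array([np.cos(a),np.sin(a)]);v=np.array([-u[1],u[0]])
for p in (hl.mean(0),si.mean(0)): print((p-g)@u,(p-g)@v)
p=np.load('w3.npz')['p'][:2]; print('tcp',(p-g)@u,(p-g)@v)
# bench & lamp here
b=wray('w3',[(192,346),(260,342)],0.034)[:,:2];print(b,(b-g)@u,(b-g)@v)
```

```text
hull [[0.508  0.2586]
 [0.4995 0.1585]
 [0.5635 0.2552]
 [0.5546 0.1541]] 85.17592829861982 84.94081281303853 -3.5225056582595218 -4.612718371951924 0.05525139864727182 0.05568197779593001 0.10045775599589252 [0.53140772 0.20659035]
sill [[0.50802026 0.26804099]
 [0.56272005 0.26384494]] [0.53537016 0.26594296] 0.05486049591837582 -4.38660493101067
-0.009609115064929098 0.16054990345974954
-0.012494754101293023 0.21996460969137377
tcp -0.006681866022822742 0.15960386940002175
[[0.43746238 0.08332309]
 [0.49830876 0.0803238 ]] [-0.08876387 -0.027976  ] [0.02730176 0.03131585]
```

Call:
servo_tool([
  {"slide": [0, -0.003, 0.03], "spin": 0},
  {"slide": [0, 0, 0.03], "spin": 0},
  {"slide": [0, 0, 0.03], "spin": 0},
  {"slide": [0, 0, 0.02], "spin": 0},
  {"slide": [0, 0, 0.02], "spin": 0},
  {"slide": [0, 0, 0.012], "spin": 0},
  {"slide": [0, 0, 0.01], "spin": 0},
  {"slide": [0, 0, 0], "spin": 0},
])

```text
clock: 4.85
position: [0.5306, 0.2066, 0.0111]
ee_rot: [-0.0, 0.747, 0.665, -0.0]
contact_force: [-0.1, -0.4, 0.4]
width: 0.0855
```

Call:
servo_tool([
  {"slide": [0, 0, 0], "spin": 0},
  {"slide": [0, 0, 0], "spin": 0},
  {"slide": [0, 0, 0], "spin": 0},
], hand=0.76, newtons=20)

```text
clock: 5.15
position: [0.5311, 0.2069, 0.0121]
ee_rot: [0.0, 0.747, 0.665, 0.001]
contact_force: [0.5, 0.0, 0.4]
width: 0.0651
```

Run:
```python
from h import *
s,im=snap("w4"); print(s['clock'],s['position'],s['ee_rot'],s['width'],s['contact_force'])
```

```text
5.15 [0.53110144 0.20687969 0.01213815] [4.34769494e-04 7.46716263e-01 6.65142155e-01 7.39538067e-04] 0.06510349002857767 [0.49255239 0.02509455 0.37257561]
```

View pics/w4.png

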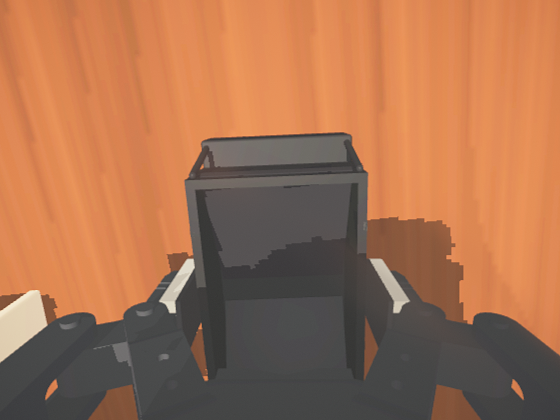

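Call:
servo_tool([
  {"slide": [0, 0.0018, 0], "spin": 0},
  {"slide": [0, 0.0018, 0], "spin": 0},
  {"slide": [0, 0.0018, 0], "spin": 0},
  {"slide": [0, 0.0018, 0], "spin": 0},
  {"slide": [0, 0.0018, 0], "spin": 0},
  {"slide": [0, 0.0018, 0], "spin": 0},
  {"slide": [0, 0.0018, 0], "spin": 0},
  {"slide": [0, 0.001, 0], "spin": 0},
])

```text
clock: 6.0
position: [0.5441, 0.205, 0.0112]
ee_rot: [0.0, 0.747, 0.665, -0.0]
contact_force: [-2.2, -0.6, 1.3]
width: 0.0648
```

Run:
```python
from h import *
s,im=snap("w5"); print(s['clock'],s['position'],s['ee_rot'],s['width'],s['contact_force'])
```

```text
6.0 [0.54408405 0.20500649 0.01121251] [ 3.90134813e-05  7.46726940e-01  6.65130699e-01 -1.65975898e-04] 0.0648124634707643 [-2.24283535 -0.55579177  1.25814498]
```

View pics/w5.png

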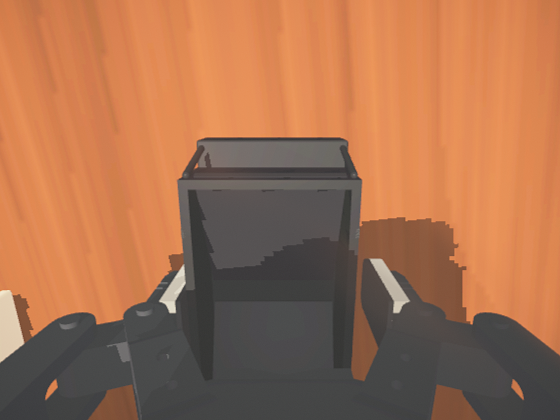

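Call:
servo_tool([
  {"slide": [0, -0.004, 0], "spin": 0},
  {"slide": [0, 0, -0.02], "spin": 0},
  {"slide": [0, 0, -0.05], "spin": 0},
  {"slide": [0, 0, -0.05], "spin": 0},
  {"slide": [-0.03, 0, -0.05], "spin": 0},
  {"slide": [-0.03, 0, -0.05], "spin": 0},
  {"slide": [-0.03, 0, -0.05], "spin": 0},
  {"slide": [-0.025, 0, -0.05], "spin": 0},
])

```text
clock: 6.85
position: [0.5283, 0.1054, 0.3064]
ee_rot: [0.001, 0.747, 0.665, 0.0]
contact_force: [0.4, -0.4, -0.4]
width: 0.0647
```

Call:
servo_tool([
  {"slide": [0, 0, 0], "spin": 0},
  {"slide": [0, 0, 0], "spin": 0},
  {"slide": [0, 0, 0], "spin": 0},
], hand=0.25)

```text
clock: 7.15
position: [0.528, 0.1069, 0.3033]
ee_rot: [-0.001, 0.747, 0.665, -0.001]
contact_force: [-0.8, 0.3, -0.3]
width: 0.0224
```

Run:
```python
from h import *
s,im=snap("w6"); print(s['clock'],s['position'],s['ee_rot'],s['width'],s['contact_force'])
cv2.imwrite('pics/w6c.png',cv2.resize(im[0:200,210:400],None,fx=3,fy=3,interpolation=cv2.INTER_CUBIC))
```

```text
7.15 [0.52795892 0.10692293 0.3032626 ] [-5.85090512e-04  7.46714503e-01  6.65144032e-01 -7.24692991e-04] 0.022373329044318043 [-0.80097297  0.32853827 -0.32977967]
```

View pics/w6.png

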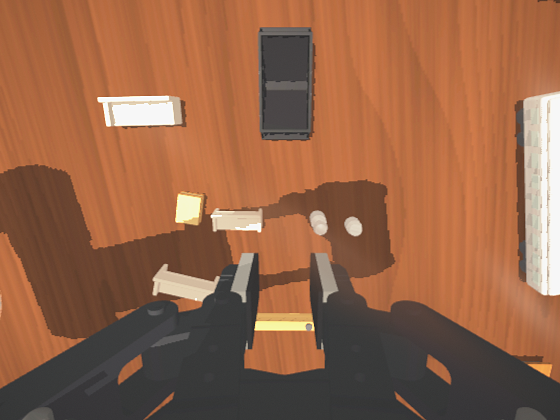

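View pics/w6c.png

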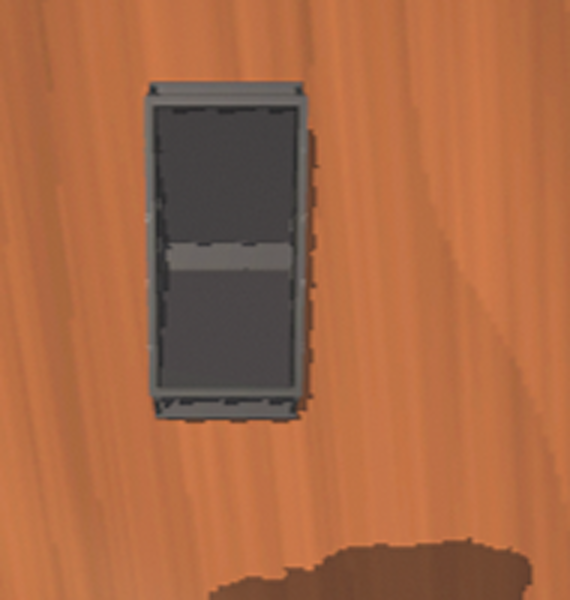

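Run:
```python
from h import *
im=cv2.imread("pics/w6.png")
cv2.imwrite('pics/w6d.png',cv2.resize(im[190:340,200:370],None,fx=4,fy=4,interpolation=cv2.INTER_CUBIC))
```

```text
(no output)
```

View pics/w6d.png

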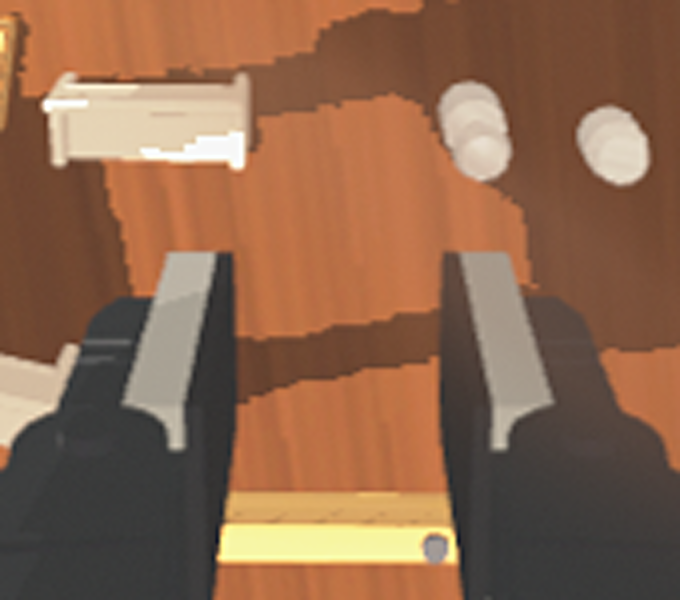

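```bash
cat > m6.py <<'E'
from h import *
def A(v): return np.degrees(np.arctan2(v[1],v[0]))
a=np.radians(-6.6);u=np.array([np.cos(a),np.sin(a)]);v=np.array([-u[1],u[0]]);g=np.array([.5225,.046])
U=lambda p:np.round(np.c_[(p[:,:2]-g)@u,(p[:,:2]-g)@v]*1000,1)
print('w2 bench end z34',U(wray('w2',[(289,178.5)],.034)),'lamp foot left',U(wray('w2',[(332.8,177)],.018)))
f=lambda x,y:(200+x/4,190+y/4)
print('w6 bench end low',U(wray('w6',[f(250,80)],.0)),'top',U(wray('w6',[f(245,160)],.02)),'lamp foot left',U(wray('w6',[f(439,120)],.018)))
print('stop rear top edge',U(wray('w6',[f(230,526),f(450,526)],.022)),'w2',U(wray('w2',[(265.5,276.5),(309,276.2)],.022)))
f=lambda x,y:(210+x/3,y/3)
hl=wray('w6',[f(147,97),f(151,396),f(308,97),f(302,396)],.048)
print('hull',U(hl),A((hl[0]-hl[1])),A(hl[2]-hl[3]))
s=wray('w6',[f(150,84),f(303,84),f(156,417),f(297,417)],.022)
print('sill',U(s),A(s[1]-s[0]),A(s[3]-s[2]))
E
python3 m6.py
```

```text
w2 bench end z34 [[-30.1   0.5]] lamp foot left [[28.5 -0.7]]
w6 bench end low [[-30.1   6.6]] top [[-30.8 -14.1]] lamp foot left [[30.4 -1.4]]
stop rear top edge [[ -38.1 -144.5]
 [  36.7 -144.4]] w2 [[ -63.7 -143.6]
 [  -1.4 -143.4]]
hull [[-27.5 208.2]
 [-27.9 108.7]
 [ 27.4 208.2]
 [ 27.3 108.7]] 83.1510034094391 83.3720753101919
sill [[-28.  217.6]
 [ 27.3 217.6]
 [-27.8  99.3]
 [ 27.3  99.3]] -6.638027849474174 -6.5957430515508255
```

Both sides agree: the hopper is now within 1 mm of the gap line and 0.1° of its yaw. I go behind it with the hand shut, which is the narrowest shape for the gap.

Call:
servo_tool([
  {"slide": [0.039, 0.0015, 0], "spin": 0},
  {"slide": [0.039, 0, 0], "spin": 0},
  {"slide": [0.039, 0, 0], "spin": 0},
  {"slide": [0.039, 0, 0], "spin": 0},
  {"slide": [0.039, 0, 0], "spin": 0},
  {"slide": [0, 0, 0.045], "spin": 0},
  {"slide": [0, 0, 0.045], "spin": 0},
  {"slide": [0, 0, 0.045], "spin": 0},
], hand=0)

```text
clock: 8.0
position: [0.5512, 0.3013, 0.1661]
ee_rot: [-0.0, 0.746, 0.666, -0.001]
contact_force: [1.2, 0.7, 0.1]
width: -0.0002
```

Call:
servo_tool([
  {"slide": [0, 0, 0.045], "spin": 0},
  {"slide": [0, 0, 0.045], "spin": 0},
  {"slide": [0, 0, 0.03], "spin": 0},
  {"slide": [0, 0, 0.02], "spin": 0},
  {"slide": [0, 0, 0.01], "spin": 0},
  {"slide": [0, 0, 0], "spin": 0},
  {"slide": [0, 0, 0], "spin": 0},
])

```text
clock: 8.7
position: [0.5527, 0.3007, 0.0198]
ee_rot: [0.0, 0.747, 0.665, 0.0]
contact_force: [0.2, -0.1, 0.5]
width: -0.0002
```

Run:
```python
from h import *
s=manip.get_state(); im=eyes.get_image('scene'); print(s['clock'],s['position'],s['ee_rot'],s['width'],s['contact_force'])
cv2.imwrite('pics/s7.png',cv2.resize(im[90:270,220:440],None,fx=3.3,fy=3.3,interpolation=cv2.INTER_CUBIC))
```

```text
8.7 [0.55274963 0.30069327 0.01978425] [1.07458184e-04 7.46581314e-01 6.65294142e-01 1.86194042e-04] -0.0001870902888752248 [ 0.2258537  -0.06114129  0.48784776]
```

View pics/s7.png

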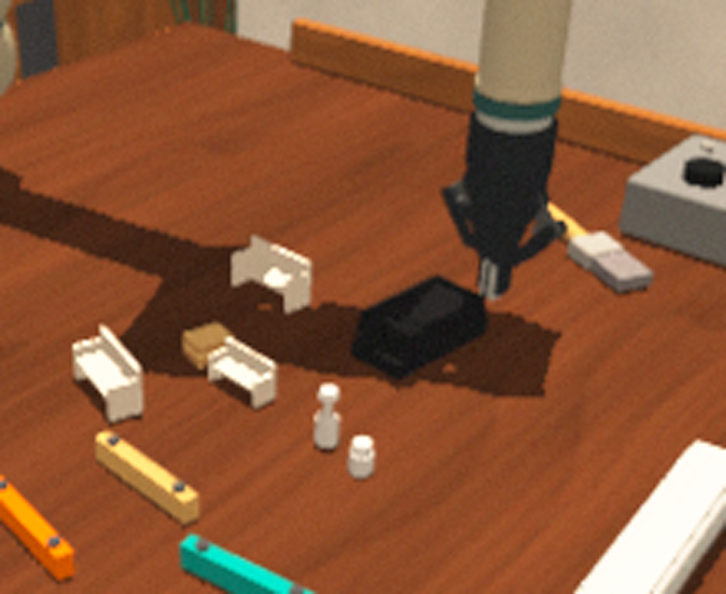

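Run:
```python
from h import *
from scipy.optimize import least_squares
a=np.radians(-6.7);u=np.array([np.cos(a),np.sin(a),0]);v=np.array([-u[1],u[0],0]);t=np.array([.5527,.3007,.0198])
for px in [(562,226),(545,250),(555,240),(445,190),(465,235),(490,297)]:
  uv=np.array([220+px[0]/3.3,90+px[1]/3.3])
  for off in (-.011,0,.011):
    r=least_squares(lambda q:proj('scene',t+u*q[0]+v*off+np.array([0,0,q[1]]))[0]-uv,[0,.05],x_scale=.01)
    print(px,off,r.x.round(4))
g=np.array([.5225,.046]);print((t[:2]-g)@u[:2],(t[:2]-g)@v[:2])
```

```text
(562, 226) -0.011 [0.0718 0.0983]
(562, 226) 0 [0.0649 0.092 ]
(562, 226) 0.011 [0.0579 0.0858]
(545, 250) -0.011 [0.0586 0.0703]
(545, 250) 0 [0.0515 0.0637]
(545, 250) 0.011 [0.0443 0.0571]
(555, 240) -0.011 [0.0671 0.0832]
(555, 240) 0 [0.06   0.0768]
(555, 240) 0.011 [0.053  0.0703]
(445, 190) -0.011 [-0.056   0.0877]
(445, 190) 0 [-0.0646  0.0813]
(445, 190) 0.011 [-0.0731  0.0749]
(465, 235) -0.011 [-0.0282  0.0523]
(465, 235) 0 [-0.0364  0.0455]
(465, 235) 0.011 [-0.0446  0.0387]
(490, 297) -0.011 [0.0076 0.0022]
(490, 297) 0 [-0.0002 -0.0053]
(490, 297) 0.011 [-0.008  -0.0127]
0.0002777168768621249 0.2564840206978523
```

Call:
servo_tool([
  {"slide": [-0.006, 0, 0.005], "spin": 0},
  {"slide": [-0.006, 0, 0], "spin": 0},
  {"slide": [-0.006, 0, 0], "spin": 0},
  {"slide": [-0.004, 0, 0], "spin": 0},
  {"slide": [-0.004, 0, 0], "spin": 0},
  {"slide": [-0.004, 0, 0], "spin": 0},
  {"slide": [-0.004, 0, 0], "spin": 0},
  {"slide": [-0.004, 0, 0], "spin": 0},
])

```text
clock: 9.55
position: [0.5485, 0.2626, 0.0149]
ee_rot: [0.0, 0.747, 0.665, 0.001]
contact_force: [0.1, 1.2, 1.4]
width: 0.0001
```

Call:
servo_tool([
  {"slide": [-0.005, 0, 0], "spin": 0},
  {"slide": [-0.005, 0, 0], "spin": 0},
  {"slide": [-0.005, 0, 0], "spin": 0},
  {"slide": [-0.005, 0, 0], "spin": 0},
  {"slide": [-0.005, 0, 0], "spin": 0},
  {"slide": [-0.005, 0, 0], "spin": 0},
  {"slide": [-0.005, 0, 0], "spin": 0},
  {"slide": [-0.005, 0, 0], "spin": 0},
])

```text
clock: 10.35
position: [0.5435, 0.2224, 0.0147]
ee_rot: [0.0, 0.747, 0.665, 0.0]
contact_force: [0.3, 3.4, 2.6]
width: 0.0002
```

Call:
servo_tool([
  {"slide": [-0.005, 0, 0], "spin": 0},
  {"slide": [-0.005, 0, 0], "spin": 0},
  {"slide": [-0.004, 0, 0], "spin": 0},
  {"slide": [-0.002, 0, 0], "spin": 0},
  {"slide": [0, 0, 0], "spin": 0},
])

```text
clock: 10.85
position: [0.5413, 0.2061, 0.0144]
ee_rot: [0.0, 0.747, 0.665, -0.001]
contact_force: [-0.5, 1.1, 0.7]
width: -0.0001
```

Run:
```python
from h import *
s,im=snap('w8'); sc=eyes.get_image('scene'); print(s['clock'],s['position'],s['ee_rot'],s['width'],s['contact_force'])
cv2.imwrite('pics/s8.png',np.hstack([cv2.resize(sc[130:260,240:400],(400,325)),cv2.resize(im,(400,325))]))
```

```text
10.85 [0.54128637 0.20608403 0.01435869] [ 1.24166665e-04  7.46710166e-01  6.65149175e-01 -6.98922592e-04] -5.794302533757457e-05 [-0.48653755  1.10362658  0.70317343]
```

View pics/s8.png

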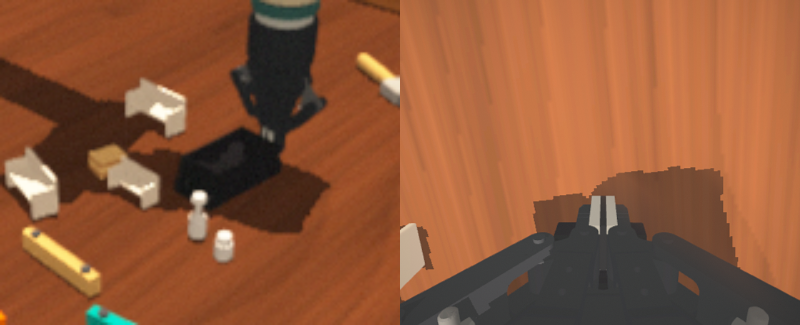

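Call:
servo_tool([
  {"slide": [0.015, 0, 0], "spin": 0},
  {"slide": [0, 0, -0.04], "spin": 0},
  {"slide": [0, 0, -0.05], "spin": 0},
  {"slide": [0, 0, -0.05], "spin": 0},
  {"slide": [-0.03, 0, -0.05], "spin": 0},
  {"slide": [-0.04, 0, -0.05], "spin": 0},
  {"slide": [-0.04, 0, -0.05], "spin": 0},
  {"slide": [-0.02, 0, -0.02], "spin": 0},
])

```text
clock: 11.75
position: [0.5318, 0.1135, 0.2995]
ee_rot: [0.002, 0.747, 0.665, 0.002]
contact_force: [0.1, 0.4, 0.1]
width: -0.0001
```

Call:
servo_tool([
  {"slide": [0, 0, 0], "spin": 0},
  {"slide": [0, 0, 0], "spin": 0},
  {"slide": [0, 0, 0], "spin": 0},
])

```text
clock: 12.05
position: [0.5302, 0.1154, 0.2939]
ee_rot: [-0.001, 0.746, 0.665, -0.001]
contact_force: [-0.5, 0.3, -0.4]
width: -0.0001
```

Run:
```python
from h import *
s,im=snap("w9"); print(s['clock'],s['position'],s['ee_rot'],s['width'],s['contact_force'])
cv2.imwrite('pics/w9c.png',cv2.resize(im[60:260,200:400],None,fx=3,fy=3,interpolation=cv2.INTER_CUBIC))
```

```text
12.05 [0.53017032 0.11541529 0.29385883] [-0.00120128  0.74642395  0.6654687  -0.00111921] -7.24672674755753e-05 [-0.46826584  0.30945091 -0.40503747]
```

View pics/w9c.png

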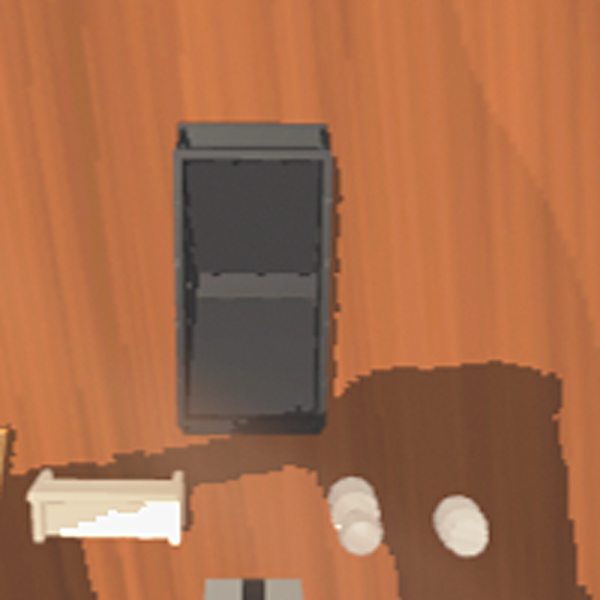

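Run:
```python
from h import *
def A(v): return np.degrees(np.arctan2(v[1],v[0]))
a=np.radians(-6.6);u=np.array([np.cos(a),np.sin(a)]);v=np.array([-u[1],u[0]]);g=np.array([.5225,.046])
U=lambda p:np.round(np.c_[(p[:,:2]-g)@u,(p[:,:2]-g)@v]*1000,1)
f=lambda x,y:(200+x/3,60+y/3)
hl=wray('w9',[f(175,152),f(179,418),f(332,152),f(327,416)],.048)
print('hull',U(hl),A((hl[0]-hl[1])),A(hl[2]-hl[3]))
s=wray('w9',[f(178,125),f(328,125)],.022);print('sill',U(s),A(s[1]-s[0]))
print('bench end',U(wray('w9',[f(187,475)],.0)),U(wray('w9',[f(183,543)],.02)),'lamp left',U(wray('w9',[f(328,500)],.018)))
```

```text
hull [[-28.2 139.9]
 [-28.5  43.7]
 [ 27.  140. ]
 [ 27.1  44.6]] 83.22627759619608 83.4695350803191
sill [[-28.8 149.7]
 [ 27.1 149.7]] -6.563086962128659
bench end [[-29.1   6.9]] [[-29.8 -16.7]] lamp left [[30.3  1.6]]
```

Call:
servo_tool([
  {"slide": [0.022, 0, 0], "spin": 0},
  {"slide": [0, 0, 0], "spin": 0},
  {"slide": [0, 0, 0.05], "spin": 0},
  {"slide": [0, 0, 0.05], "spin": 0},
  {"slide": [0, 0, 0.05], "spin": 0},
  {"slide": [0, 0, 0.05], "spin": 0},
  {"slide": [0, 0, 0.05], "spin": 0},
  {"slide": [0, 0, 0.02], "spin": 0},
], hand=1)

```text
clock: 12.9
position: [0.5289, 0.1358, 0.0201]
ee_rot: [-0.003, 0.746, 0.666, -0.004]
contact_force: [-0.8, -0.5, 0.1]
width: 0.0855
```

Call:
servo_tool([
  {"slide": [0, 0, 0.01], "spin": 0},
  {"slide": [0, 0, 0], "spin": 0},
  {"slide": [0, 0, 0], "spin": 0},
  {"slide": [0, 0, 0], "spin": 0},
], hand=0.76)

```text
clock: 13.3
position: [0.5349, 0.1364, 0.0172]
ee_rot: [0.001, 0.747, 0.665, 0.001]
contact_force: [-0.2, 0.1, 0.6]
width: 0.0649
```

Run:
```python
from h import *
s=manip.get_state();print(s['clock'],s['position'],s['width'],s['contact_force'])
a=np.radians(-6.6);u=np.array([np.cos(a),np.sin(a)]);v=np.array([-u[1],u[0]]);g=np.array([.5225,.046]);p=s['position'][:2]
print((p-g)@u,(p-g)@v)
```

```text
13.3 [0.53490444 0.13640655 0.01716917] 0.06491983925629002 [-0.21177862  0.06108153  0.63212407]
0.0019311625372128171 0.09123313618053121
```

Call:
servo_tool([
  {"slide": [0, 0.001, 0], "spin": 0},
  {"slide": [0, 0.001, 0], "spin": 0},
  {"slide": [0, 0.0005, 0], "spin": 0},
  {"slide": [0, 0, 0], "spin": 0},
])

```text
clock: 13.7
position: [0.5357, 0.1359, 0.0159]
ee_rot: [-0.0, 0.747, 0.665, -0.0]
contact_force: [-0.8, 0.5, 1.0]
width: 0.0648
```

Run:
```python
from h import *
s=manip.get_state();print(s['clock'],s['position'],s['width'],s['contact_force'])
a=np.radians(-6.6);u=np.array([np.cos(a),np.sin(a)]);v=np.array([-u[1],u[0]]);g=np.array([.5225,.046]);p=s['position'][:2]
print((p-g)@u,(p-g)@v)
```

```text
13.7 [0.53571489 0.13586837 0.0158522 ] 0.06481366586640178 [-0.8375414   0.46418501  0.95683119]
0.0027981007559101105 0.09079167401450502
```

Call:
servo_tool([
  {"slide": [0, 0.0008, 0], "spin": 0},
  {"slide": [0, 0.0006, 0], "spin": 0},
  {"slide": [0, 0, 0], "spin": 0},
  {"slide": [0, 0, 0], "spin": 0},
])

```text
clock: 14.1
position: [0.537, 0.1356, 0.0155]
ee_rot: [-0.0, 0.747, 0.665, -0.0]
contact_force: [-1.9, -0.3, 2.0]
width: 0.0652
```

Call:
servo_tool([
  {"slide": [0, -0.004, 0], "spin": 0},
  {"slide": [0, 0, -0.03], "spin": 0},
  {"slide": [0, 0, -0.05], "spin": 0},
  {"slide": [0, 0, -0.05], "spin": 0},
  {"slide": [0, 0, -0.05], "spin": 0},
  {"slide": [-0.005, 0, -0.05], "spin": 0},
  {"slide": [-0.01, 0, -0.05], "spin": 0},
  {"slide": [0, 0, 0], "spin": 0},
])

```text
clock: 14.9
position: [0.536, 0.121, 0.3024]
ee_rot: [0.006, 0.747, 0.665, 0.007]
contact_force: [0.8, 0.1, 0.1]
width: 0.0649
```

Call:
servo_tool([
  {"slide": [0, 0, 0], "spin": 0},
  {"slide": [0, 0, 0], "spin": 0},
  {"slide": [0, 0, 0], "spin": 0},
  {"slide": [0, 0, 0], "spin": 0},
], hand=0)

```text
clock: 15.3
position: [0.5311, 0.1216, 0.2926]
ee_rot: [-0.001, 0.747, 0.665, -0.001]
contact_force: [-0.1, -0.6, -0.3]
width: 0.0067
```

Run:
```python
from h import *
s,im=snap("w10"); print(s['clock'],s['position'],s['ee_rot'],s['width'],s['contact_force'])
cv2.imwrite('pics/w10c.png',cv2.resize(im[60:260,200:400],None,fx=3,fy=3,interpolation=cv2.INTER_CUBIC))
```

```text
15.3 [0.53109808 0.12159403 0.29261429] [-0.00091173  0.74667104  0.6651916  -0.00128873] 0.0066548748127628395 [-0.09321062 -0.58288478 -0.30269185]
```

View pics/w10c.png

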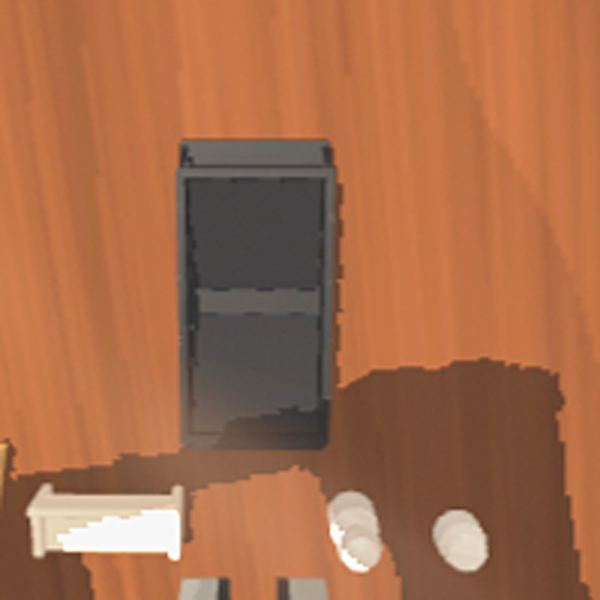

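Run:
```python
from h import *
def A(v): return np.degrees(np.arctan2(v[1],v[0]))
a=np.radians(-6.6);u=np.array([np.cos(a),np.sin(a)]);v=np.array([-u[1],u[0]]);g=np.array([.5225,.046])
U=lambda p:np.round(np.c_[(p[:,:2]-g)@u,(p[:,:2]-g)@v]*1000,1)
f=lambda x,y:(200+x/3,60+y/3)
hl=wray('w10',[f(178,168),f(182,434),f(335,168),f(328,430)],.048)
print('hull',U(hl),A((hl[0]-hl[1])),A(hl[2]-hl[3]))
s=wray('w10',[f(180,141),f(332,141)],.022);print('sill',U(s),A(s[1]-s[0]))
print('bench end',U(wray('w10',[f(187,488)],.0)),U(wray('w10',[f(183,557)],.02)),'lamp left',U(wray('w10',[f(328,515)],.018)))
p=np.load('w10.npz')['p'][None];print(U(p))
```

```text
hull [[-26.8 140.6]
 [-27.1  43.9]
 [ 28.4 140.6]
 [ 27.8  45.5]] 83.22115011965391 83.0163653320434
sill [[-27.7 150. ]
 [ 28.9 150. ]] -6.60206121798599
bench end [[-28.8   7.5]] [[-29.6 -16.3]] lamp left [[30.5  1.5]]
[[-0.1 76.1]]
```

Call:
servo_tool([
  {"slide": [0.035, 0.0008, 0], "spin": 0},
  {"slide": [0.035, 0, 0], "spin": 0},
  {"slide": [0.035, 0, 0], "spin": 0},
  {"slide": [0, 0, 0.05], "spin": 0},
  {"slide": [0, 0, 0.05], "spin": 0},
  {"slide": [0, 0, 0.05], "spin": 0},
  {"slide": [0, 0, 0.05], "spin": 0},
  {"slide": [0, 0, 0.05], "spin": 0},
])

```text
clock: 16.15
position: [0.5441, 0.2258, 0.0421]
ee_rot: [0.0, 0.747, 0.665, -0.0]
contact_force: [1.3, 0.7, 0.2]
width: 0.0003
```

Call:
servo_tool([
  {"slide": [0, 0, 0.02], "spin": 0},
  {"slide": [0, 0, 0.007], "spin": 0},
  {"slide": [0, 0, 0], "spin": 0},
  {"slide": [0, 0, 0], "spin": 0},
  {"slide": [0, 0, 0], "spin": 0},
])

```text
clock: 16.65
position: [0.546, 0.2261, 0.0192]
ee_rot: [0.001, 0.747, 0.665, 0.002]
contact_force: [-0.6, 0.4, 0.1]
width: 0.0003
```

```bash
cat > st.py <<'E'
from h import *
s=manip.get_state();print(s['clock'],s['position'],s['width'],s['contact_force'])
a=np.radians(-6.6);u=np.array([np.cos(a),np.sin(a)]);v=np.array([-u[1],u[0]]);g=np.array([.5225,.046]);p=s['position'][:2]
print('u,v mm',(p-g)@u*1000,(p-g)@v*1000,'yaw',np.degrees(2*np.arctan2(s['ee_rot'][2],s['ee_rot'][1])))
E
python3 st.py
```

```text
16.65 [0.54604705 0.22614471 0.01918211] 0.0002847163560979059 [-0.61068435  0.4003155   0.12558972]
u,v mm 2.685679275868997 181.65728454508488 yaw 83.3861104479087
```

Call:
servo_tool([
  {"slide": [0, 0, 0.004], "spin": 0},
  {"slide": [0, 0, 0], "spin": 0},
  {"slide": [0, 0, 0], "spin": 0},
])

```text
clock: 16.95
position: [0.5447, 0.2257, 0.0138]
ee_rot: [0.0, 0.747, 0.665, 0.0]
contact_force: [-0.1, 0.1, 0.4]
width: -0.0002
```

```bash
python3 st.py
```

```text
16.95 [0.54468548 0.22573489 0.01376808] -0.00016760789894571155 [-0.08180771  0.07580317  0.40015694]
u,v mm 1.3802380282186077 181.0936799996892 yaw 83.38246444625464
```

Call:
servo_tool([
  {"slide": [-0.005, -0.0005, 0], "spin": 0},
  {"slide": [-0.005, 0, 0], "spin": 0},
  {"slide": [-0.004, 0, 0], "spin": 0},
  {"slide": [-0.004, 0, 0], "spin": 0},
  {"slide": [-0.004, 0, 0], "spin": 0},
  {"slide": [-0.004, 0, 0], "spin": 0},
  {"slide": [-0.004, 0, 0], "spin": 0},
  {"slide": [-0.004, 0, 0], "spin": 0},
])

```text
clock: 17.75
position: [0.5402, 0.1918, 0.0134]
ee_rot: [0.0, 0.747, 0.665, 0.0]
contact_force: [-0.1, 1.0, 0.2]
width: -0.0006
```

Call:
servo_tool([
  {"slide": [-0.004, 0, 0], "spin": 0},
  {"slide": [-0.004, 0, 0], "spin": 0},
  {"slide": [-0.004, 0, 0], "spin": 0},
  {"slide": [-0.004, 0, 0], "spin": 0},
  {"slide": [-0.004, 0, 0], "spin": 0},
  {"slide": [-0.004, 0, 0], "spin": 0},
  {"slide": [-0.004, 0, 0], "spin": 0},
  {"slide": [-0.004, 0, 0], "spin": 0},
])

```text
clock: 18.55
position: [0.5364, 0.1598, 0.0134]
ee_rot: [0.0, 0.747, 0.665, -0.0]
contact_force: [0.2, 1.7, 1.1]
width: 0.0002
```

Call:
servo_tool([
  {"slide": [-0.004, 0, 0], "spin": 0},
  {"slide": [-0.004, 0, 0], "spin": 0},
  {"slide": [-0.004, 0, 0], "spin": 0},
  {"slide": [-0.004, 0, 0], "spin": 0},
])

```text
clock: 18.95
position: [0.5346, 0.1439, 0.0134]
ee_rot: [0.0, 0.747, 0.665, -0.0]
contact_force: [-0.1, 1.2, -0.0]
width: -0.0002
```

```bash
python3 st.py
python3 - <<'E'
from h import *
sc=eyes.get_image('scene'); cv2.imwrite('pics/s11.png',cv2.resize(sc[130:270,230:400],None,fx=4,fy=4,interpolation=cv2.INTER_CUBIC))
E
```

```text
18.95 [0.53458419 0.14394897 0.01337633] -0.00022038747518973048 [-0.14652812  1.15747301 -0.03565083]
u,v mm 0.7461336768699366 98.68875729329987 yaw 83.38148590223423
```

View pics/s11.png

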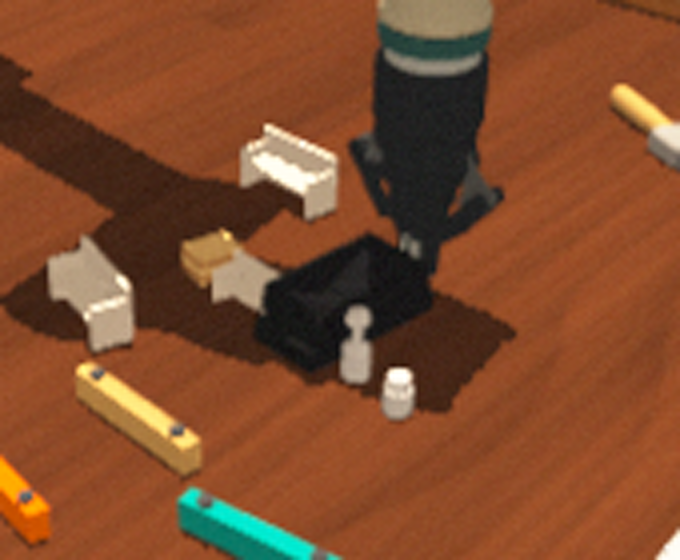

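Call:
servo_tool([
  {"slide": [-0.004, 0, 0], "spin": 0},
  {"slide": [-0.004, 0, 0], "spin": 0},
  {"slide": [-0.004, 0, 0], "spin": 0},
  {"slide": [-0.004, 0, 0], "spin": 0},
  {"slide": [-0.004, 0, 0], "spin": 0},
  {"slide": [-0.004, 0, 0], "spin": 0},
  {"slide": [-0.004, 0, 0], "spin": 0},
  {"slide": [-0.004, 0, 0], "spin": 0},
])

```text
clock: 19.8
position: [0.5309, 0.1122, 0.0133]
ee_rot: [0.0, 0.747, 0.665, -0.0]
contact_force: [0.0, 1.1, 0.2]
width: -0.0002
```

Call:
servo_tool([
  {"slide": [-0.004, 0, 0], "spin": 0},
  {"slide": [-0.004, 0, 0], "spin": 0},
  {"slide": [-0.004, 0, 0], "spin": 0},
  {"slide": [-0.004, 0, 0], "spin": 0},
  {"slide": [-0.004, 0, 0], "spin": 0},
  {"slide": [-0.004, 0, 0], "spin": 0},
  {"slide": [0, 0, 0], "spin": 0},
  {"slide": [0, 0, 0], "spin": 0},
])

```text
clock: 20.6
position: [0.5281, 0.0883, 0.0133]
ee_rot: [0.0, 0.747, 0.665, -0.0]
contact_force: [0.4, 0.5, 0.5]
width: 0.0
```

```bash
python3 st.py
python3 - <<'E'
from h import *
sc=eyes.get_image('scene'); cv2.imwrite('pics/s12.png',cv2.resize(sc[130:270,230:400],None,fx=4,fy=4,interpolation=cv2.INTER_CUBIC))
E
```

```text
20.6 [0.52806176 0.08833973 0.01334047] 3.5947209216604415e-05 [0.41698157 0.48969769 0.49668858]
u,v mm 0.6584895116380242 42.6983831486803 yaw 83.37823302791578
```

View pics/s12.png

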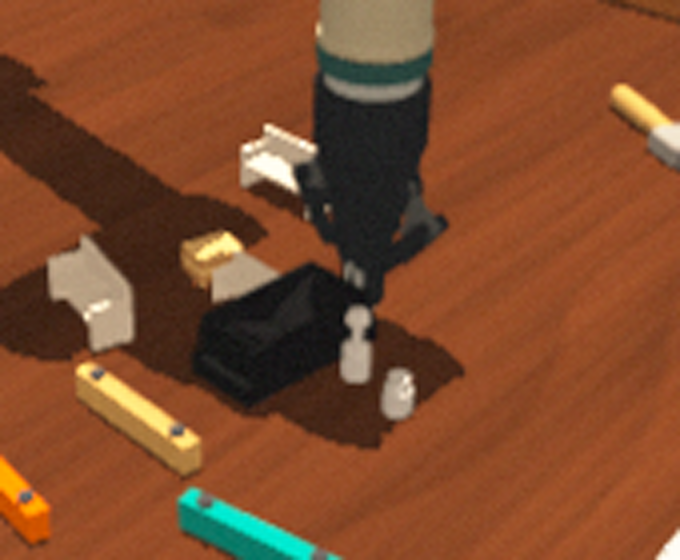

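Call:
servo_tool([
  {"slide": [0, 0, -0.002], "spin": 0},
  {"slide": [-0.004, 0, 0], "spin": 0},
  {"slide": [-0.004, 0, 0], "spin": 0},
  {"slide": [-0.004, 0, 0], "spin": 0},
  {"slide": [-0.004, 0, 0], "spin": 0},
  {"slide": [-0.004, 0, 0], "spin": 0},
  {"slide": [-0.003, 0, 0], "spin": 0},
])

```text
clock: 21.35
position: [0.5257, 0.0655, 0.0155]
ee_rot: [0.0, 0.747, 0.665, 0.0]
contact_force: [1.1, 2.8, 1.1]
width: -0.0003
```

Call:
servo_tool([
  {"slide": [-0.003, 0, 0], "spin": 0},
  {"slide": [-0.003, 0, 0], "spin": 0},
  {"slide": [-0.003, 0, 0], "spin": 0},
  {"slide": [-0.003, 0, 0], "spin": 0},
  {"slide": [-0.003, 0, 0], "spin": 0},
])

```text
clock: 21.85
position: [0.5238, 0.0507, 0.0154]
ee_rot: [0.0, 0.747, 0.665, -0.0]
contact_force: [-0.3, 2.4, 1.3]
width: -0.0
```

```bash
python3 st.py
python3 - <<'E'
from h import *
sc=eyes.get_image('scene'); cv2.imwrite('pics/s13.png',cv2.resize(sc[130:270,230:400],None,fx=4,fy=4,interpolation=cv2.INTER_CUBIC))
E
```

```text
21.85 [0.52376143 0.05073481 0.01537709] -8.28275500352477e-06 [-0.2981264   2.3505259   1.28024178]
u,v mm 0.7088683918709504 4.848421506804584 yaw 83.38440650298526
```

View pics/s13.png

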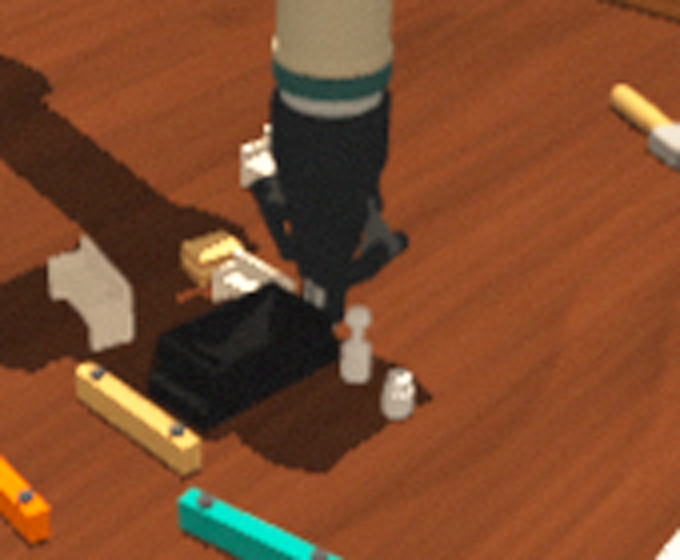

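Call:
servo_tool([
  {"slide": [-0.002, 0, 0], "spin": 0},
  {"slide": [-0.002, 0, 0], "spin": 0},
  {"slide": [-0.002, 0, 0], "spin": 0},
  {"slide": [-0.002, 0, 0], "spin": 0},
  {"slide": [-0.002, 0, 0], "spin": 0},
  {"slide": [-0.002, 0, 0], "spin": 0},
])

```text
clock: 22.5
position: [0.5222, 0.0388, 0.0153]
ee_rot: [-0.0, 0.747, 0.665, -0.0]
contact_force: [0.3, 1.5, 1.7]
width: 0.0001
```

Call:
servo_tool([
  {"slide": [-0.001, 0, 0], "spin": 0},
  {"slide": [-0.001, 0, 0], "spin": 0},
])

```text
clock: 22.7
position: [0.5221, 0.0368, 0.0153]
ee_rot: [-0.0, 0.747, 0.665, -0.0]
contact_force: [0.2, 0.3, 1.0]
width: 0.0002
```

```bash
python3 st.py
python3 - <<'E'
from h import *
sc=eyes.get_image('scene'); cv2.imwrite('pics/s14.png',cv2.resize(sc[190:260,240:340],None,fx=7,fy=7,interpolation=cv2.INTER_CUBIC))
E
```

```text
22.7 [0.52207901 0.03684828 0.01530434] 0.00020428814653177096 [0.18979503 0.29319802 1.04304141]
u,v mm 0.6336711923602197 -9.13945671283973 yaw 83.37910168201165
```

View pics/s14.png

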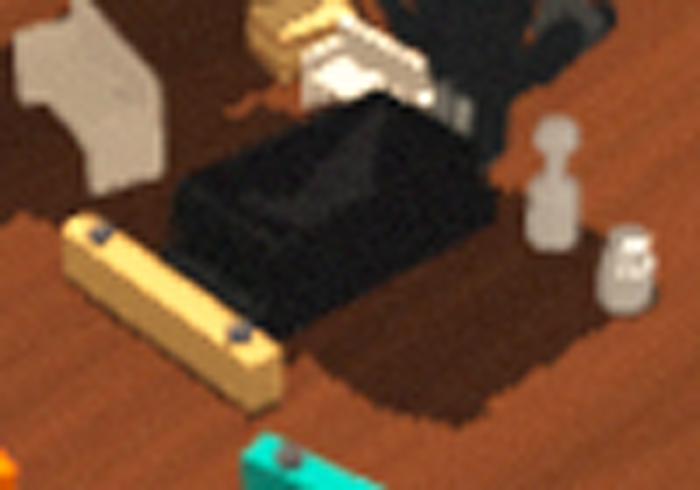

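Call:
servo_tool([
  {"slide": [-0.0007, 0, 0], "spin": 0},
  {"slide": [-0.0007, 0, 0], "spin": 0},
])

```text
clock: 22.95
position: [0.522, 0.0356, 0.0153]
ee_rot: [0.0, 0.747, 0.665, -0.0]
contact_force: [0.2, 1.8, 1.0]
width: -0.0002
```

Call:
servo_tool([
  {"slide": [-0.0007, 0, 0], "spin": 0},
  {"slide": [-0.0005, 0, 0], "spin": 0},
])

```text
clock: 23.15
position: [0.5218, 0.0344, 0.0153]
ee_rot: [0.0, 0.747, 0.665, -0.0]
contact_force: [-0.0, 0.9, 0.4]
width: -0.0
```

Call:
servo_tool([
  {"slide": [-0.0005, 0, 0], "spin": 0},
  {"slide": [-0.0005, 0, 0], "spin": 0},
])

```text
clock: 23.35
position: [0.5217, 0.0334, 0.0153]
ee_rot: [0.0, 0.747, 0.665, -0.0]
contact_force: [0.3, 0.2, 0.2]
width: -0.0002
```

Call:
servo_tool([
  {"slide": [-0.0005, 0, 0], "spin": 0},
  {"slide": [-0.0005, 0, 0], "spin": 0},
])

```text
clock: 23.55
position: [0.5218, 0.0329, 0.0154]
ee_rot: [-0.0, 0.747, 0.665, 0.0]
contact_force: [1.0, 3.4, -0.4]
width: 0.0002
```

Call:
servo_tool([
  {"slide": [-0.0005, 0, 0], "spin": 0},
  {"slide": [0, 0, 0], "spin": 0},
])

```text
clock: 23.75
position: [0.5221, 0.0327, 0.0154]
ee_rot: [-0.0, 0.747, 0.665, 0.001]
contact_force: [1.1, 5.3, -0.4]
width: -0.0004
```

Call:
servo_tool([
  {"slide": [-0.0005, 0, 0], "spin": 0},
  {"slide": [0, 0, 0], "spin": 0},
])

```text
clock: 23.95
position: [0.5221, 0.0327, 0.0154]
ee_rot: [-0.0, 0.747, 0.665, 0.001]
contact_force: [0.7, 7.1, -0.5]
width: -0.0001
```

Force rose to 7 N with the tool stalled exactly where predicted, so the hopper is against the stop. I back off and check.

Call:
servo_tool([
  {"slide": [0.002, 0, 0], "spin": 0},
  {"slide": [0.006, 0, 0], "spin": 0},
  {"slide": [0.012, 0, 0], "spin": 0},
  {"slide": [0, 0, -0.03], "spin": 0},
  {"slide": [0, 0, -0.05], "spin": 0},
  {"slide": [0, 0, -0.05], "spin": 0},
  {"slide": [0, 0, -0.05], "spin": 0},
  {"slide": [0, 0, -0.05], "spin": 0},
])

```text
clock: 24.75
position: [0.5233, 0.0519, 0.2475]
ee_rot: [0.0, 0.747, 0.665, -0.0]
contact_force: [1.3, 0.7, -0.3]
width: -0.0002
```

Call:
servo_tool([
  {"slide": [-0.04, 0, -0.03], "spin": 0},
  {"slide": [-0.04, 0, -0.03], "spin": 0},
  {"slide": [-0.04, 0, 0], "spin": 0},
  {"slide": [-0.04, 0, 0], "spin": 0},
  {"slide": [0, 0, 0], "spin": 0},
  {"slide": [0, 0, 0], "spin": 0},
  {"slide": [0, 0, 0], "spin": 0},
])

```text
clock: 25.45
position: [0.5053, -0.1065, 0.3052]
ee_rot: [-0.0, 0.746, 0.665, 0.0]
contact_force: [0.1, 0.1, -0.4]
width: -0.0003
```

```bash
python3 st.py
python3 - <<'E'
from h import *
s,im=snap("w15"); t=eyes.get_image('top'); cv2.imwrite('pics/t15.png',t)
cv2.imwrite('pics/w15c.png',cv2.resize(im[40:240,180:400],None,fx=3,fy=3,interpolation=cv2.INTER_CUBIC))
E
```

```text
25.45 [ 0.50532982 -0.10651467  0.30515859] -0.00026973395920736553 [ 0.12680581  0.13228986 -0.37716002]
u,v mm 0.4732095521119172 -153.4774076882321 yaw 83.42611415432495
```

View pics/w15c.png

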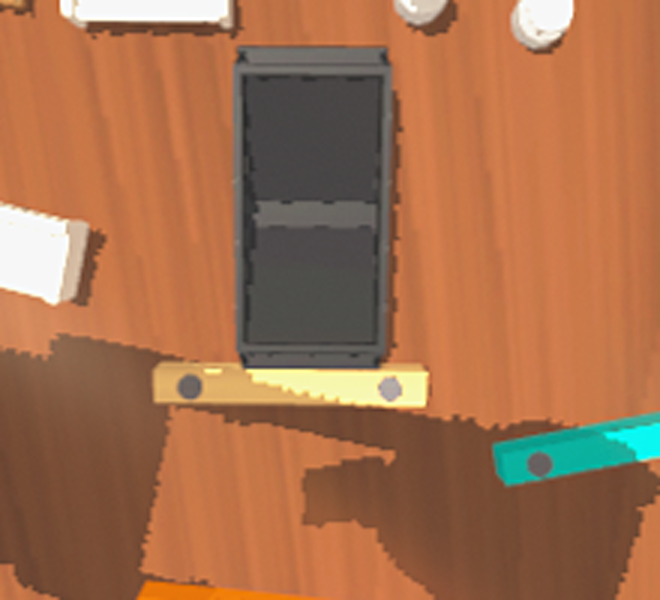

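View pics/t15.png

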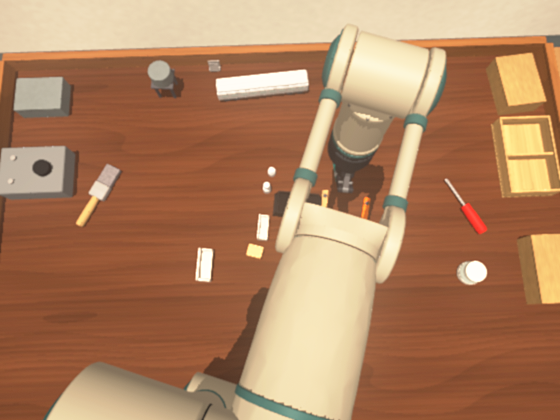

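The wrist crop shows the hopper (cols 237–390, rows 47–367) square and flush against the plain wooden stop, with its rear end past the bench and lamp. In the top view the crate (255,250), churn (272,171), brush, screwdriver and jar are where they started. The arm is clear of everything, so I hand in.

Run:
```python
from h import *
a=np.radians(-6.6);u=np.array([np.cos(a),np.sin(a)]);v=np.array([-u[1],u[0]]);g=np.array([.5225,.046])
U=lambda p:np.round(np.c_[(p[:,:2]-g)@u,(p[:,:2]-g)@v]*1000,1)
f=lambda x,y:(180+x/3,40+y/3)
print('rear sill',U(wray('w15',[f(236,50),f(390,50)],.022)),'front sill',U(wray('w15',[f(243,366),f(381,366)],.022)),'stop edge',U(wray('w15',[f(155,373),f(427,373)],.022)))
print(manip.sign_off())
```

```text
rear sill [[-27.9 -25.3]
 [ 29.2 -25.2]] front sill [[ -27.2 -142.4]
 [  28.  -142.3]] stop edge [[ -62.6 -145.2]
 [  46.5 -145.1]]
the job is handed in; nothing more can be done
None
```

The hopper is parked against the plain wooden end stop and the job is handed in; no verdict is reported. I pushed it sideways twice with the fingers to line it up with the gap. Then I pushed it lengthwise through the gap with the hand shut, until the push force rose to about 7 N and the tool stalled at the predicted spot.

**Last checks (wrist picture):**
- **Position:** the hopper is about 0.5 mm off the gap's middle line, with its centre about 84 mm past the gap's middle.
- **Angle:** it is square to the stop within about 0.2°.
- **Distance to the stop:** the picture gives about 2.8 mm between its leading end and the stop. The force showed contact. The difference is within the calibration error, and both are under the 6 mm limit.
- **Forces:** in the readings at the end of each move, the force on the tool stayed below about 8 N.
- **Bystanders:** in the top picture the crate, churn, brush, screwdriver and jar look unmoved. I judged that by eye and did not measure it.

The bench, lamp and stop positions differed by 2 to 4 mm between the top camera and the wrist camera. I went by the wrist pictures, where the bench, lamp and hopper could be measured together.

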